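# Third hand: hold the cover level over the bench mat

## Robot

A 6-joint arm with a two-finger parallel gripper is mounted at the origin on the work surface. World frame = base frame: x ahead of the robot, y to its left, z up, the work surface at z = 0. Lengths are in mm, angles in rad, forces in N, time in s.
With the tool pointing down it reaches from about 425 to 950 mm from the base axis. Payload 3.5 kg.
Tool frame: the origin (TCP) lies at the centre of the arm's flange, where the gripper is bolted on; the fingertips stand 173 mm ahead of it and the grasp point (between the pads) lies 155 mm ahead of it (env.tcp_to_grasp is the distance from the TCP to the grasp point, in mm); z points along the fingers, y is the line along which they close (so a half turn about z gives the same grasp; the last joint's range is limited). The gripper opens to 85 mm and grips with 20 to 120 N. Pads are 22 mm wide; open, the fingers measure 114 mm over their backs; the gripper's body (76 mm by 85 mm) begins 54 mm behind the grasp point. The pads swing forward as they close: fully open they stand 13 mm farther back than shut.
Start: joints at [-1.273, 0.286, 1.577, -0, 1.279, -0.15], TCP at [292.285, -608.422, 404.725] pointing down, gripper open.
Joint ranges: [-2.77, 2.77], [-0.9, 2.22], [0.21, 2.48], [-1.53, 4.67], [0.24, 2.81], [-2.84, 2.84]. Speed limits (rad/s): [2.79, 2.79, 3.14, 3.14, 3.14, 3.14].

## Interface

Orientations are given as a rotation vector (axis times angle).
In Python, from cell import env, imaging gives the robot as it stands.
- The arm moves only by the shell command python3 -m creep 'ROWS' [FORCE]. ROWS is JSON, a list of rows, each an object with "dp": the shift along the tool's x, y, z in m, a list of three; "turn": the turn about the tool's z in rad; "hand": the finger opening in m, from 0 to 0.0854. In form: [{"dp": [tx, ty, tz], "turn": turn, "hand": hand}, ...]. A call has 1 to 10 rows; each row shifts and turns the commanded pose from where the row before left it, along the tool's axes as they then stand; what a row does not reach is not made up. A row lasts 1/12 s, in which the tool goes at most 41.7 mm and 7.16 degrees, less where a joint would pass 70% of its speed; a pose out of reach is approached as far as the arm can. A call with a gripper value outside its range is refused whole. The fingers move at their own pace and stop on an object; FORCE is the grip in N (left out, the last holds). Time passes only in rows, so rows that do not move let the fingers close. It gives the time, the measured TCP pose, the force, the opening and the grip force at its end, in the units of the state.
- env.observe(): the state, without advancing time (a new reading comes with each control period).
- imaging.read_camera(name): name is "scene" or "top" or "wrist"; returns the picture (384x512x3 uint8, blue, green, red); there is no depth.
- imaging.camera_info(name): a dict with "fx", "fy", "cx", "cy" (pixels), "D" ([k1, k2, p1, p2, k3] as OpenCV has them; the pictures are not rectified), "origin" and "rotation" of the camera in the world. Camera axes: x right, y down, z forward; pixel columns grow to the right and rows downward; lengths in mm; the calibration is good to about 2 mm. A picture is of the moment at which its call begins: read the wrist's pose just before it. camera_info takes no time and is no camera call; for the wrist camera it gives the pose at the moment of the call.
- env.finish_job(): hands the job in; it is judged then, once.
The state is a dict: "time_s": time; "joints": joint angles; "dq": joint speeds; "tau": joint torques, N m; "tool_pos": TCP position; "orientation": TCP orientation; "ft_force": force on the tool from outside, world axes, zero at the start; "wrist_torque": the same for the moment, N m; "grip_width": finger opening in mm; "gripper_force": force on a finger pad.
Only numpy, scipy, OpenCV 4.12 (cv2) and the standard library are available. Lean on these libraries where they do the work, as an engineer would, in place of code of your own. Each camera call takes 0.05 s, during which the arm holds its last target. There are 200 camera calls.

## Task

Be my third hand: take the cream plastic cover by its black grab bar, lift it clear of its wooden rest and hold it in the air over the middle of the grey mat, lengthwise along the mat (either way round), level and still, with its underside about 12 cm above the bench, so that I can get at its underside. Never tip it: the loose brass standoff must stay in its bay; leave the solder reel, the roll of tape and the iron stand where they are. Finish while holding it: do not put it down or let go.

Things in the scene. Friction and masses are not known exactly. Their poses are not given: they have to be found in the camera images.
- cover: Loose cream plastic cover, a shallow tray lying inside-up, 270 (x) x 100 (y) mm, 0.25 to 0.47 kg. Origin: centre of its underside; x along its length, towards the end with the steel block; z up. Plate 4 mm thick, rim 14 mm above the underside. It lies on the rest, underside 45 mm above the bench, lengthwise along the rest. It balances at the grab bar within 8 mm; hold it only there.
- grab (a point): Point to grip on the cover's black grab bar, at x = 30, y = 0, z = 28 mm of the cover; axes as the cover's. The bar is 14 mm thick in x (close the fingers along x), 60 mm in y, and runs from the plate to 14 mm above this point. The plate lies 24 mm below the point; it is free 50 mm to either x side within 20 mm in y. Grip with about 40 N.
- block (a point): Centre of the top of the steel contact block fixed at the cover's +x end, 24 x 64 mm, its top 22 mm above the underside, at x = 112, y = 0 mm of the cover. It shows which end is +x.
- standoff_center (a point): Centre of a loose brass standoff, a round rod 12 mm in diameter and 22 mm long, lying on the cover's floor in its bay: between the cross ribs at x = -85 and -30 mm and the long ribs at y = -28 and +28 mm of the cover, all 12 mm high above the underside. It can roll about inside the bay.
- rest: Fixed wooden rest: a 230 x 80 mm board, 10 mm thick, with two black-topped blocks 32 x 80 mm across its ends at x = -95 and +95 mm, tops 45 mm above the bench. Origin: centre of its underside; x along its length. It stands to the left or right of the robot's middle line, the mat on the other side.
- mat: Fixed grey bench mat, 280 (x) x 180 (y) x 3 mm. Origin: centre of its underside, on the bench; x along its length.
- reel: Bystander: loose solder reel standing on its flange, 58 mm in diameter, 40 mm high, black and silver. Origin: centre of its underside.
- tape: Bystander: loose roll of black tape lying flat, 58 mm in diameter, 19 mm high. Origin: centre of its underside.
- iron_stand: Bystander: loose blue soldering-iron stand, 85 (x) x 150 (y) mm, up to 130 mm high at its yellow ring and grey iron handle. Origin: centre of its underside.
There are look-alikes about, which are no part of the job. Leave any orange or purple look-alike of the rest alone.

How it is judged:
By the outcome, as a careful person would: the job done as asked, in the order asked, and still so for the second after the job is handed in, while the arm keeps its last pose, push and grip.
It also fails if it takes over 42 s, if anything falls off the work surface, if the arm or the gripper's body presses on something with over 40 N, if the wrist force passes 120 N, or if a joint passes its speed limit or range.

## Working session

There is one attempt and no reset: what is moved stays moved. The work goes in short steps, Python scripts to look and compute and a shell command to move; the robot and the scene stay as the last step left them, time stands still between calls to the robot, and variables do not carry over. Pictures are saved under pics/ and viewed, at most 10 in all, crops included, and the job is handed in when it is done.

```bash
mkdir -p pics; ls; python3 - <<'E'
from cell import env, imaging
import cv2
for n in("scene","top"):
    cv2.imwrite(f"pics/{n}0.png",imaging.read_camera(n)); c=imaging.camera_info(n); print(n,c)
s=env.observe(); print(s)
E
```

```text
pics
scene {'fx': 351.11164099330415, 'fy': 351.11164099330415, 'cx': 255.07568655959003, 'cy': 186.4503195114991, 'D': array([0.02210617, 0.        , 0.        , 0.        , 0.        ]), 'origin': array([1191.96601379,   12.65124788,  703.48205683]), 'rotation': array([-1.72268196, -1.75424133,  0.77625977])}
top {'fx': 379.6857830373196, 'fy': 379.6857830373196, 'cx': 257.06699298884416, 'cy': 197.43262240680852, 'D': array([0.02182639, 0.        , 0.        , 0.        , 0.        ]), 'origin': array([ 432.99122859,  -16.05407462, 1089.87084635]), 'rotation': array([-2.13134911,  2.19467326, -0.07181455])}
{'time_s': 0.1, 'joints': array([-1.27301791e+00,  2.87101972e-01,  1.57799267e+00, -6.27913584e-06,
        1.27860952e+00, -1.49993081e-01]), 'dq': array([-0.00086935, -0.00073017, -0.00320778, -0.00015137, -0.00038795,
       -0.00122217]), 'tau': array([ 1.31104578e-03, -4.07297230e+01, -2.93699867e+01, -1.56536366e-04,
        3.41230399e-03, -2.97920472e-06]), 'tool_pos': array([ 292.21249447, -608.22979149,  403.48905268]), 'orientation': array([-3.06113169e+00, -6.97031943e-01,  2.54106349e-04]), 'ft_force': array([-0.83048901, -0.11205263, -0.194259  ]), 'wrist_torque': array([0.05356191, 0.0357317 , 0.010854  ]), 'gripper_force': 0.0, 'grip_width': 85.24773037013865}
```

View pics/top0.png

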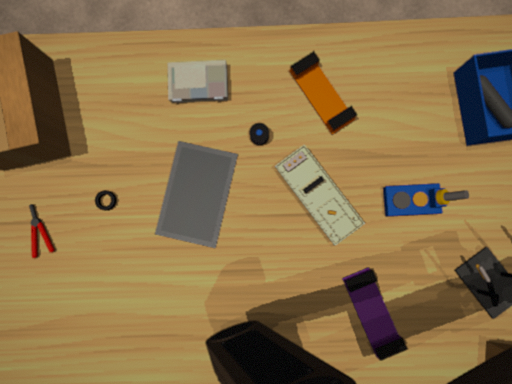

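View pics/scene0.png

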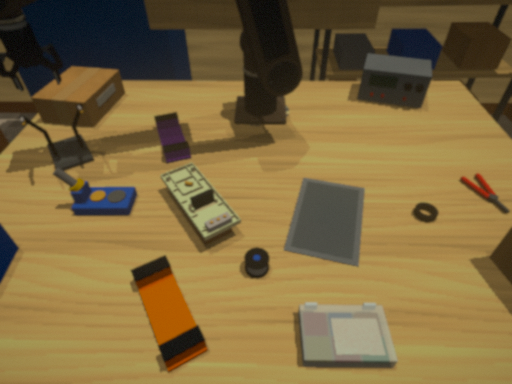

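The top view shows one cream tray, at (320,195), with its black bar at (315,184). The other long pieces are the orange look-alike at (323,92) and the purple one at (374,312). The white box at (198,80) is also pale, but it has no bar. I choose the cream tray. The grey mat is at (197,193), the reel at (259,133), the tape at (106,200) and the iron stand at (415,199). The scene view agrees: cover (200,203), bar (203,199), mat (327,220).

```bash
cat > h.py <<'E'
import numpy as np, cv2
from scipy.spatial.transform import Rotation as R
from cell import env, imaging
def ray(c,px):
    K=np.array([[c['fx'],0,c['cx']],[0,c['fy'],c['cy']],[0,0,1]])
    u=cv2.undistortPoints(np.array(px,float).reshape(-1,1,2),K,c['D']).reshape(-1,2)
    return np.c_[u,np.ones(len(u))]@R.from_rotvec(c['rotation']).as_matrix().T
def plane(c,px,z):
    d=ray(c,px); o=c['origin']; return o+d*((z-o[2])/d[:,2])[:,None]
def tri(c1,p1,c2,p2):
    d1,d2=ray(c1,[p1])[0],ray(c2,[p2])[0]; o1,o2=c1['origin'],c2['origin']
    t=np.linalg.lstsq(np.c_[d1,-d2],o2-o1,rcond=None)[0]
    a,b=o1+t[0]*d1,o2+t[1]*d2; return (a+b)/2,np.linalg.norm(a-b)
def project(c,P):
    K=np.array([[c['fx'],0,c['cx']],[0,c['fy'],c['cy']],[0,0,1]])
    Rw=R.from_rotvec(c['rotation']).as_matrix().T
    return cv2.projectPoints(np.array(P,float).reshape(-1,1,3),cv2.Rodrigues(Rw)[0],-Rw@c['origin'],K,c['D'])[0].reshape(-1,2)
E
python3 - <<'E'
from h import *
C={n:imaging.camera_info(n) for n in("scene","top")}
I={n:cv2.imread(f"pics/{n}0.png") for n in C}
seed=dict(cover=dict(scene=(200,203),top=(320,195)),mat=dict(scene=(327,220),top=(197,193)))
win=dict(scene=(155,160,245,250),top=(268,140,370,248))
def biggest(m,n):
    k,l,s,c=cv2.connectedComponentsWithStats(m.astype(np.uint8)); i=1+np.argmax(s[1:,4]); return l==i,c[i],s[i]
M={}
for n in C:
    im=I[n]; g=im.astype(int); x0,y0,x1,y1=win[n]
    w=np.zeros(g.shape[:2],bool); w[y0:y1,x0:x1]=1
    hsv=cv2.cvtColor(im,cv2.COLOR_BGR2HSV)
    print(n,[im[p[1],p[0]].tolist() for p in (seed['mat'][n],)], im[(195,200)[n=='top'],(180,310)[n=='top']])
    dark=w&(g.max(2)<70)
    k,l,s,c=cv2.connectedComponentsWithStats(dark.astype(np.uint8))
    for i in range(1,k):
        if s[i,4]>8: print(' dark',s[i],c[i].round(1),cv2.minAreaRect(np.argwhere(l==i)[:,::-1].astype(np.float32)))
    sx,sy=seed['mat'][n]; d=np.abs(g-g[sy,sx]).max(2)<30
    m,c_,s_=biggest(d&(hsv[...,1]<60),n)
    cnt=max(cv2.findContours(m.astype(np.uint8),cv2.RETR_EXTERNAL,cv2.CHAIN_APPROX_NONE)[0],key=cv2.contourArea)
    ap=cv2.approxPolyDP(cv2.convexHull(cnt),6,True)[:,0]
    print(' mat',s_,ap.tolist()); 
    P=plane(C[n],ap,3); print(P[:,:2].round(0).tolist(),cv2.minAreaRect(plane(C[n],cnt[:,0],3)[:,:2].astype(np.float32)))
    m,c_,s_=biggest(w&(g.min(2)>115)&(hsv[...,1]<75),n)
    cnt=max(cv2.findContours(m.astype(np.uint8),cv2.RETR_EXTERNAL,cv2.CHAIN_APPROX_NONE)[0],key=cv2.contourArea)
    print(' cover',s_,cv2.approxPolyDP(cv2.convexHull(cnt),5,True)[:,0].tolist(),cv2.minAreaRect(plane(C[n],cnt[:,0],59)[:,:2].astype(np.float32)))
a=cv2.resize(I['top'][140:250,265:375],(396,396),interpolation=cv2.INTER_CUBIC)
b=cv2.resize(I['scene'][155:255,150:250],(396,396),interpolation=cv2.INTER_CUBIC)
cv2.imwrite('pics/crop0.png',np.hstack([a,b]))
E
```

```text
scene [[71, 79, 79]] [118 171 168]
 dark [192 190  22  19 249] [202.4 199. ] ((202.67242431640625, 199.06900024414062), (11.423661231994629, 23.503854751586914), 66.80140686035156)
 dark [185 215  47  32 182] [210.8 235.4] ((204.60000610351562, 233.1999969482422), (48.699073791503906, 22.135944366455078), 18.43494987487793)
 mat [ 285  180   78   85 4994] [[304, 180], [362, 189], [356, 264], [285, 249]]
[[403.0, 137.0], [440.0, 301.0], [700.0, 235.0], [659.0, 69.0]] ((549.58935546875, 186.27874755859375), (175.185546875, 273.3619689941406), 75.42903900146484)
 cover [204 211  27  16 123] [[230, 214], [210, 226], [204, 222]] ((611.2056274414062, -97.73379516601562), (25.181846618652344, 66.18569946289062), 34.6168212890625)
top [[88, 92, 93]] [145 178 176]
 dark [304 177  20  16 106] [313.3 184.6] ((313.1800231933594, 184.74002075195312), (4.599999904632568, 22.200000762939453), 53.13010025024414)
 mat [ 155  142   83  106 5828] [[178, 142], [237, 155], [214, 247], [155, 233]]
[[702.0, 236.0], [658.0, 64.0], [394.0, 136.0], [439.0, 304.0]] ((549.2676391601562, 184.03744506835938), (177.44493103027344, 277.2770690917969), 75.37715911865234)
 cover [ 275  148   86   97 2805] [[360, 223], [335, 244], [275, 166], [304, 148]] ((530.5775146484375, -159.81719970703125), (267.78521728515625, 97.26750183105469), 34.802825927734375)
```

View pics/crop0.png

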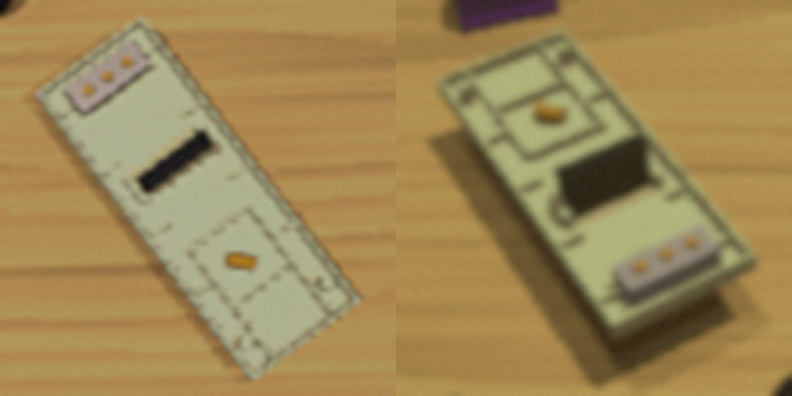

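The crop confirms the choice. The steel block with three brass dots is at the upper-left end (top crop 108,75). The bar is at (177,162), nearer the block, and the brass standoff is in its bay at (241,261). Next I check the heights from two views.

```bash
python3 - <<'E'
from h import *
s,t=imaging.camera_info('scene'),imaging.camera_info('top')
f=lambda x,y:(150+(x-396)/3.96,155+y/3.96); g=lambda x,y:(265+x*110/396,140+y*110/396)
prs=dict(c1=(f(440,85),(360,223)),c2=(f(566,35),(335,244)),c3=(f(755,262),(275,166)),c4=(f(612,328),(304,148)),bartop=(f(602,162),(313.3,184.7)),bl=(f(557,182),g(212,137)),br=(f(646,138),g(141,186)),mat=((327.5,219.3),(195.6,194)))
# c3/c4 swap tried too
prs['c3b']=(f(755,262),(275,166)); 
for k,(a,b) in prs.items(): p,e=tri(s,a,t,b); print(k,p.round(1),round(e,1))
print(plane(t,[(313.3,184.7)],87).round(1))
E
python3 -m creep '[{"dp":[0.0313,-0.0219,0],"turn":0,"hand":0.05},{"dp":[0.0313,-0.0219,0],"turn":0,"hand":0.05},{"dp":[0.0313,-0.0219,0],"turn":0,"hand":0.05},{"dp":[0.0313,-0.0219,0],"turn":0,"hand":0.05},{"dp":[0.0313,-0.0219,0],"turn":0,"hand":0.05},{"dp":[0.0313,-0.0219,0],"turn":0,"hand":0.05},{"dp":[0.0313,-0.0219,0],"turn":0,"hand":0.05},{"dp":[0.0313,-0.0219,0],"turn":0,"hand":0.05},{"dp":[0.0313,-0.0219,0],"turn":0,"hand":0.05},{"dp":[0.0313,-0.0219,0],"turn":0,"hand":0.05}]'
```

```text
c1 [ 450.4 -270.8   53.6] 5.3
c2 [ 395.2 -194.9   56. ] 6.2
c3 [613.4 -42.3  52.1] 3.3
c4 [ 662.3 -125.4   46.4] 1.8
bartop [ 554.6 -142.3   80.7] 2.4
bl [ 571.6 -170.1   79.2] 4.9
br [ 536.2 -116.3   84.9] 3.7
mat [549.  188.9  -8.9] 0.7
c3b [613.4 -42.3  52.1] 3.3
[[ 554.  -142.7   87. ]]
time_s: 0.93
tool_pos: [480.0, -273.6, 404.3]
orientation: [-3.063, -0.697, 0.001]
ft_force: [0.9, -0.2, -0.4]
grip_width: 50.0
gripper_force: 0.0
```

The heights agree with the text once the common low bias of about 6 mm is allowed for (the mat also reads low).

```bash
python3 -m creep '[{"dp":[0.0311,-0.0214,0],"turn":0,"hand":0.05},{"dp":[0.0311,-0.0214,0],"turn":0,"hand":0.05},{"dp":[0.0311,-0.0214,0],"turn":0,"hand":0.05},{"dp":[0.0311,-0.0214,0],"turn":0,"hand":0.05},{"dp":[0,0,0],"turn":-0.12,"hand":0.05},{"dp":[0,0,0],"turn":-0.12,"hand":0.05},{"dp":[0,0,0],"turn":-0.12,"hand":0.05},{"dp":[0,0,0],"turn":-0.12,"hand":0.05},{"dp":[0,0,0],"turn":-0.12,"hand":0.05},{"dp":[0,0,0],"turn":-0.12,"hand":0.05}]'
python3 -m creep '[{"dp":[0,0,0],"turn":-0.12,"hand":0.05},{"dp":[0,0,0],"turn":-0.12,"hand":0.05},{"dp":[0,0,0],"turn":-0.12,"hand":0.05},{"dp":[0,0,0],"turn":-0.12,"hand":0.05},{"dp":[0,0,0.02],"turn":-0.12,"hand":0.05},{"dp":[0,0,0.02],"turn":-0.12,"hand":0.05},{"dp":[0,0,0.02],"turn":-0.12,"hand":0.05},{"dp":[0,0,0.02],"turn":-0.12,"hand":0.05},{"dp":[0,0,0],"turn":-0.05,"hand":0.05},{"dp":[0,0,0],"turn":0,"hand":0.05}]'
python3 - <<'E'
from h import *
st=env.observe(); c=imaging.camera_info('wrist'); im=imaging.read_camera('wrist'); cv2.imwrite('pics/wrist1.png',im)
M=R.from_rotvec(st['orientation']).as_matrix(); print(st['tool_pos'],np.degrees(np.arctan2(M[1,1],M[0,1])),M[:,2].round(4),c['origin'])
np.save('w1.npy',c,allow_pickle=True)
print(project(c,[(554.5,-142.7,87),(555,-142.7,45)]).round(1))
E
```

```text
time_s: 1.77
tool_pos: [554.6, -144.2, 404.1]
orientation: [-2.615, -1.739, 0.001]
ft_force: [0.1, -0.3, 0.1]
grip_width: 50.1
gripper_force: 0.0
time_s: 2.6
tool_pos: [554.0, -144.2, 322.2]
orientation: [-1.453, -2.78, 0.0]
ft_force: [0.7, -0.3, -0.4]
grip_width: 50.3
gripper_force: 0.0
[ 553.95006096 -144.16705163  322.19429262] 34.821446095749714 [-0.0043  0.002  -1.    ] [511.61260564 -83.53793033 291.66506123]
[[259.2 209.2]
 [259.4 193.2]]
```

View pics/wrist1.png

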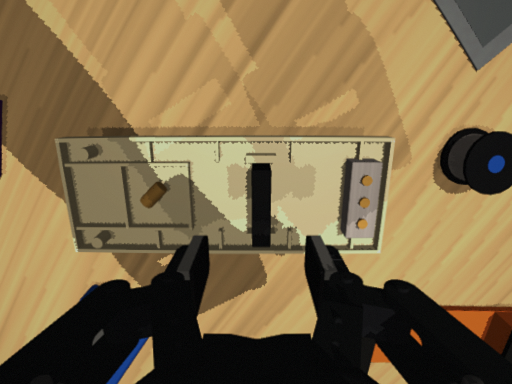

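The wrist view shows the bar upright at columns 251–271, rows 163–247, between the open fingers (tips near 200 and 315). The block is on the right at (363,198) and the standoff in its bay at (153,194).

```bash
python3 - <<'E'
from h import *
im=cv2.imread('pics/wrist1.png'); c=np.load('w1.npy',allow_pickle=True).item(); t=imaging.camera_info('top')
m=np.zeros((384,512),np.uint8); m[155:235,240:285]=(im[155:235,240:285].max(2)<50)
pts=np.argwhere(m)[:,::-1].astype(np.float32)
r=np.array([[y,pts[pts[:,1]==y][:,0].min(),pts[pts[:,1]==y][:,0].max()] for y in range(165,235,8) if (pts[:,1]==y].any() if False else (pts[:,1]==y).any())]); print(r.tolist(),pts[:,1].min())
mid=np.c_[(r[:,1]+r[:,2])/2,r[:,0]]
P=plane(c,mid,87); d=P[-1]-P[0]; print(P[[0,-1],:2].round(1), 'bar dir',np.degrees(np.arctan2(d[1],d[0])))
W=plane(c,np.c_[r[:,1]-.5,r[:,0]],87)-plane(c,np.c_[r[:,2]+.5,r[:,0]],87); print(np.linalg.norm(W,axis=1).round(1))
x=np.array([np.cos(np.radians(34.8)),np.sin(np.radians(34.8)),0])
print('mid along x', (P@x).round(1), 'tool', np.array([553.95,-144.17,0])@x)
# far end / near end of top: rows 163,247
e=plane(c,[(261,163),(261,247)],87); print(e.round(1),np.linalg.norm(e[0]-e[1]))
cor=plane(c,[(55,138),(394,138),(381,252),(77,252)],59); print('rim',cor[:,:2].round(1), cor.mean(0).round(1))
a=cor[1]-cor[0];b=cor[2]-cor[3];print(np.degrees(np.arctan2([a[1],b[1]],[a[0],b[0]])),np.linalg.norm(a),np.linalg.norm(b))
print('height', tri(c,(261,205),t,(313.3,184.7)), tri(c,(153.5,194.5),t,(265+241/3.6,140+261/3.6)))
E
```

```text
File "<stdin>", line 5
    r=np.array([[y,pts[pts[:,1]==y][:,0].min(),pts[pts[:,1]==y][:,0].max()] for y in range(165,235,8) if (pts[:,1]==y].any() if False else (pts[:,1]==y).any())]); print(r.tolist(),pts[:,1].min())
                                                                                                                     ^
SyntaxError: closing parenthesis ']' does not match opening parenthesis '('
```

```bash
python3 - <<'E'
from h import *
im=cv2.imread('pics/wrist1.png'); c=np.load('w1.npy',allow_pickle=True).item(); t=imaging.camera_info('top')
r=[]
for y in range(167,235,8):
    q=240+np.flatnonzero(im[y,240:285].max(1)<50); r.append([y,q.min(),q.max()])
r=np.array(r); print(r.tolist())
mid=np.c_[(r[:,1]+r[:,2])/2,r[:,0]]
P=plane(c,mid,87); d=P[-1]-P[0]; print(P[[0,-1],:2].round(1), 'bar dir',np.degrees(np.arctan2(d[1],d[0])))
W=plane(c,np.c_[r[:,1]-.5,r[:,0]],87)-plane(c,np.c_[r[:,2]+.5,r[:,0]],87); print(np.linalg.norm(W,axis=1).round(1))
x=np.array([np.cos(np.radians(34.8)),np.sin(np.radians(34.8)),0])
print('mid along x', (P@x).round(1), 'tool', np.array([553.95,-144.17,0])@x)
e=plane(c,[(261,163),(261,247)],87); print(e.round(1),np.linalg.norm(e[0]-e[1]))
cor=plane(c,[(55,138),(394,138),(381,252),(77,252)],59); print('rim',cor[:,:2].round(1), cor.mean(0).round(1))
a=cor[1]-cor[0];b=cor[2]-cor[3];print(np.degrees(np.arctan2([a[1],b[1]],[a[0],b[0]])),np.linalg.norm(a),np.linalg.norm(b))
print('height', tri(c,(261,205),t,(313.3,184.7)), tri(c,(153.5,194.5),t,(265+241/3.6,140+261/3.6)))
E
```

```text
[[167, 252, 269], [175, 251, 270], [183, 251, 270], [191, 252, 270], [199, 252, 270], [207, 252, 269], [215, 252, 269], [223, 252, 270], [231, 251, 270]]
[[ 537.3 -116.6]
 [ 565.1 -156.2]] bar dir -54.94710088918764
[12.6 14.1 14.2 13.6 13.7 13.1 13.2 14.  14.9]
mid along x [374.7 374.7 374.7 375.1 375.1 374.8 374.8 375.2 374.9] tool 372.5958293465509
[[ 536.  -114.1   87. ]
 [ 573.  -166.8   87. ]] 64.45967545768754
rim [[ 392.3 -195. ]
 [ 613.2  -42.2]
 [ 670.9 -122.4]
 [ 450.5 -277.3]] [ 531.7 -159.2   59. ]
[34.68101309 35.08244653] 268.60800948930375 269.36277517028276
height (array([ 556.86858844, -144.72491227,   68.39371931]), np.float64(1.4893532165108567)) (array([ 480.55641991, -194.99425766,   48.39866258]), np.float64(0.3057044563199752))
```

```bash
python3 -m creep '[{"dp":[0.0015,0.0022,0.01],"turn":0,"hand":0.05},{"dp":[0,0,0.015],"turn":0,"hand":0.05},{"dp":[0,0,0.015],"turn":0,"hand":0.05},{"dp":[0,0,0.012],"turn":0,"hand":0.05},{"dp":[0,0,0.01],"turn":0,"hand":0.05},{"dp":[0,0,0.01],"turn":0,"hand":0.05},{"dp":[0,0,0],"turn":0,"hand":0.05},{"dp":[0,0,0],"turn":0,"hand":0.05}]' 40
python3 - <<'E'
from h import *
st=env.observe(); c=imaging.camera_info('wrist'); im=imaging.read_camera('wrist'); cv2.imwrite('pics/wrist2.png',im)
print(st['tool_pos'],st['ft_force'],project(c,[(556,-142,87),(556,-142,73)]).round(1))
E
```

```text
time_s: 3.32
tool_pos: [555.6, -142.0, 252.2]
orientation: [-1.456, -2.783, 0.0]
ft_force: [-0.4, 0.1, 0.1]
grip_width: 49.9
gripper_force: 0.0
[ 555.57992433 -141.96229406  252.21073757] [-0.41775092  0.13829666  0.11644509] [[257.5 257. ]
 [257.4 244.5]]
```

View pics/wrist2.png

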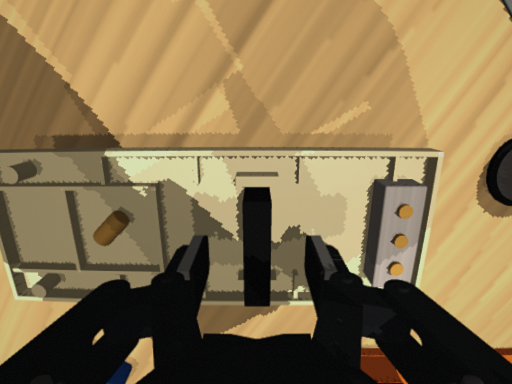

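The bar is centred between the fingers (columns 244–270, gap centre about 257). I check its height from the two wrist heights.

```bash
python3 - <<'E'
from h import *
a=np.load('w1.npy',allow_pickle=True).item(); b=imaging.camera_info('wrist')
for p,q in [((261,163),(257,187)),((367,180),(405,211)),((364,202),(400.5,241)),((362,224),(396,268)),((394,138),(442,151))]: print(tri(a,p,b,q))
E
python3 -m creep '[{"dp":[0,0,0.01],"turn":0,"hand":0.05},{"dp":[0,0,0.006],"turn":0,"hand":0.05},{"dp":[0,0,0.005],"turn":0,"hand":0.05},{"dp":[0,0,0],"turn":0,"hand":0.05},{"dp":[0,0,0],"turn":0,"hand":0.05}]' 40
```

```text
(array([ 538.30124106, -116.69540117,   68.80518785]), np.float64(0.3523153443017785))
(array([611.20087566, -80.77471347,  73.13875363]), np.float64(0.3859566506476429))
(array([619.38633972, -95.21812672,  76.06481058]), np.float64(0.10557284399897975))
(array([ 632.93692499, -110.28994133,   70.94233597]), np.float64(0.4602934749935878))
(array([612.19626138, -42.56712155,  61.23305023]), np.float64(0.01713050819087734))
time_s: 3.78
tool_pos: [555.4, -141.9, 231.1]
orientation: [-1.456, -2.783, 0.0]
ft_force: [-0.1, -0.0, -0.3]
grip_width: 49.8
gripper_force: 0.0
```

```bash
python3 -m creep '[{"dp":[0,0,0.0025],"turn":0,"hand":0.05},{"dp":[0,0,0],"turn":0,"hand":0.03},{"dp":[0,0,0],"turn":0,"hand":0.02},{"dp":[0,0,0],"turn":0,"hand":0.01},{"dp":[0,0,0],"turn":0,"hand":0.0},{"dp":[0,0,0],"turn":0,"hand":0.0},{"dp":[0,0,0],"turn":0,"hand":0.0},{"dp":[0,0,0],"turn":0,"hand":0.0},{"dp":[0,0,0],"turn":0,"hand":0.0},{"dp":[0,0,0],"turn":0,"hand":0.0}]' 40
```

```text
time_s: 4.62
tool_pos: [555.7, -142.1, 229.5]
orientation: [1.456, 2.783, -0.0]
ft_force: [-1.1, 0.4, 2.1]
grip_width: 13.1
gripper_force: 39.9
```

Gripped: 13.1 mm opening at 40 N. Now a gentle lift.

```bash
python3 -m creep '[{"dp":[0,0,-0.002],"turn":0,"hand":0},{"dp":[0,0,-0.004],"turn":0,"hand":0},{"dp":[0,0,-0.006],"turn":0,"hand":0},{"dp":[0,0,-0.009],"turn":0,"hand":0},{"dp":[0,0,-0.011],"turn":0,"hand":0},{"dp":[0,0,-0.012],"turn":0,"hand":0},{"dp":[0,0,-0.012],"turn":0,"hand":0},{"dp":[0,0,-0.01],"turn":0,"hand":0},{"dp":[0,0,-0.006],"turn":0,"hand":0},{"dp":[0,0,-0.003],"turn":0,"hand":0}]' 40
python3 - <<'E'
from h import *
st=env.observe(); c=imaging.camera_info('wrist'); im=imaging.read_camera('wrist'); cv2.imwrite('pics/wrist3.png',np.hstack([cv2.resize(im,(400,300)),cv2.resize(imaging.read_camera('scene'),(400,300))]))
M=R.from_rotvec(st['orientation']).as_matrix(); print(st['tool_pos'],st['ft_force'],st['wrist_torque'],M.round(4))
E
```

```text
time_s: 5.45
tool_pos: [556.0, -142.1, 306.3]
orientation: [1.455, 2.781, 0.0]
ft_force: [-0.1, 0.4, -3.8]
grip_width: 13.3
gripper_force: 39.3
[ 555.96755087 -142.11257163  306.25451951] [-0.06441853  0.44666128 -3.82465009] [-0.03055781 -0.03191031  0.0046497 ] [[-0.5704  0.8214  0.0027]
 [ 0.8214  0.5704 -0.0012]
 [-0.0025  0.0015 -1.    ]]
```

View pics/wrist3.png

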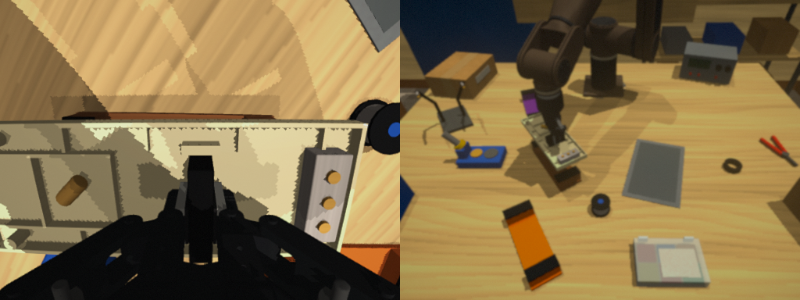

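Lifted level: underside about 12 cm up, standoff still in its bay at (72,190) in the wrist half, bystanders unmoved. Now carry it gently to the mat.

```bash
python3 -m creep '[{"dp":[0.0016,0.0013,0],"turn":0,"hand":0},{"dp":[0.0039,0.0031,0],"turn":0,"hand":0},{"dp":[0.0062,0.005,0],"turn":0,"hand":0},{"dp":[0.0086,0.0069,0],"turn":0,"hand":0},{"dp":[0.0109,0.0088,0],"turn":0,"hand":0},{"dp":[0.0125,0.01,0],"turn":0,"hand":0},{"dp":[0.014,0.0113,0],"turn":0,"hand":0},{"dp":[0.014,0.0113,0],"turn":0,"hand":0},{"dp":[0.014,0.0113,0],"turn":0,"hand":0},{"dp":[0.014,0.0113,0],"turn":0,"hand":0}]' 40
python3 -m creep '[{"dp":[0.014,0.0113,0],"turn":0,"hand":0},{"dp":[0.014,0.0113,0],"turn":0,"hand":0},{"dp":[0.014,0.0113,0],"turn":0,"hand":0},{"dp":[0.014,0.0113,0],"turn":0,"hand":0},{"dp":[0.014,0.0113,0],"turn":0,"hand":0},{"dp":[0.014,0.0113,0],"turn":0,"hand":0},{"dp":[0.014,0.0113,0],"turn":0,"hand":0},{"dp":[0.014,0.0113,0],"turn":0,"hand":0},{"dp":[0.0109,0.0088,0],"turn":0,"hand":0},{"dp":[0.0086,0.0069,0],"turn":0,"hand":0}]' 40
python3 -m creep '[{"dp":[0.0062,0.005,0],"turn":0,"hand":0},{"dp":[0.0047,0.0038,0],"turn":0,"hand":0},{"dp":[0.0031,0.0025,0],"turn":0,"hand":0},{"dp":[0.0023,0.0019,0],"turn":0,"hand":0},{"dp":[0.0012,0.0009,0],"turn":0,"hand":0},{"dp":[0,0,0],"turn":0.01,"hand":0},{"dp":[0,0,0],"turn":0.025,"hand":0},{"dp":[0,0,0],"turn":0.04,"hand":0},{"dp":[0,0,0],"turn":0.055,"hand":0},{"dp":[0,0,0],"turn":0.06,"hand":0}]' 40
python3 -m creep '[{"dp":[0,0,0],"turn":0.06,"hand":0},{"dp":[0,0,0],"turn":0.06,"hand":0},{"dp":[0,0,0],"turn":0.06,"hand":0},{"dp":[0,0,0],"turn":0.06,"hand":0},{"dp":[0,0,0],"turn":0.06,"hand":0},{"dp":[0,0,0],"turn":0.06,"hand":0},{"dp":[0,0,0],"turn":0.06,"hand":0},{"dp":[0,0,0],"turn":0.06,"hand":0},{"dp":[0,0,0],"turn":0.055,"hand":0},{"dp":[0,0,0],"turn":0.05,"hand":0}]' 40
python3 -m creep '[{"dp":[0,0,0],"turn":0.04,"hand":0},{"dp":[0,0,0],"turn":0.027,"hand":0},{"dp":[0,0,0],"turn":0.015,"hand":0},{"dp":[0,0,0],"turn":0.005,"hand":0},{"dp":[0,0,0],"turn":0,"hand":0},{"dp":[0,0,0],"turn":0,"hand":0},{"dp":[0,0,0],"turn":0,"hand":0},{"dp":[0,0,0],"turn":0,"hand":0}]' 40
python3 - <<'E'
from h import *
st=env.observe()
M=R.from_rotvec(st['orientation']).as_matrix(); print(st['tool_pos'],np.degrees(np.arctan2(M[1,1],M[0,1])),M[:,2].round(4))
a=imaging.read_camera('wrist');b=imaging.read_camera('top'); s=imaging.read_camera('scene')
cv2.imwrite('pics/top4.png',b);cv2.imwrite('pics/wrist4.png',a)
cv2.imwrite('pics/all4.png',np.hstack([cv2.resize(a,(400,300)),cv2.resize(s,(400,300))]))
E
```

```text
time_s: 6.38
tool_pos: [564.5, -12.0, 304.1]
orientation: [-1.455, -2.784, -0.0]
ft_force: [-0.3, 0.2, -3.6]
grip_width: 13.2
gripper_force: 39.2
time_s: 7.22
tool_pos: [576.4, 156.5, 304.0]
orientation: [-1.453, -2.785, 0.0]
ft_force: [-0.0, 0.3, -3.4]
grip_width: 13.7
gripper_force: 39.2
time_s: 8.05
tool_pos: [578.5, 176.0, 304.2]
orientation: [1.719, 2.63, -0.0]
ft_force: [0.7, 0.7, -2.8]
grip_width: 13.5
gripper_force: 39.2
time_s: 8.88
tool_pos: [578.5, 176.0, 304.2]
orientation: [2.404, 2.022, -0.0]
ft_force: [-0.3, 0.0, -4.2]
grip_width: 13.7
gripper_force: 39.2
time_s: 9.55
tool_pos: [578.4, 176.6, 304.2]
orientation: [-2.486, -1.921, 0.0]
ft_force: [0.1, -0.5, -3.8]
grip_width: 13.6
gripper_force: 39.2
[578.44636796 176.62525718 304.22185241] -14.603474324082898 [-1.e-04 -0.e+00 -1.e+00]
```

View pics/all4.png

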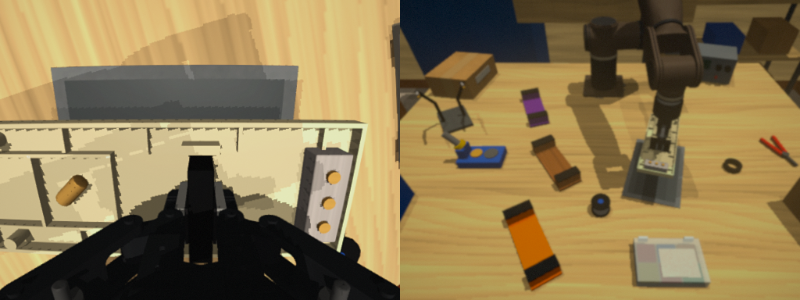

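View pics/top4.png

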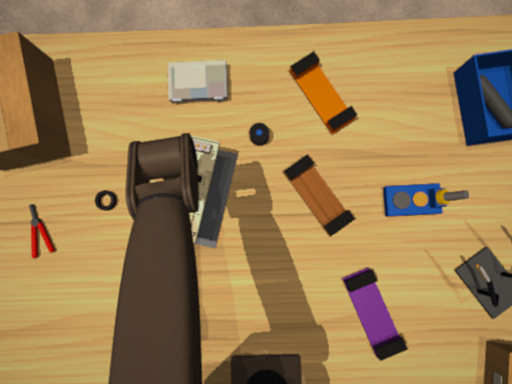

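The cover hangs over the mat lengthwise, level, with the standoff in its bay (wrist half 72,190). The rest at (320,195) is empty, and the reel, tape and iron stand are at their first pixels. A quick numerical check of level and height, then hand in.

```bash
python3 - <<'E'
from h import *
st=env.observe(); c=imaging.camera_info('wrist'); im=cv2.imread('pics/wrist4.png')
th=np.radians(-14.6); X=np.array([np.cos(th),np.sin(th),0]);Y=np.array([-np.sin(th),np.cos(th),0])
z=st['tool_pos'][2]-229.5+45; o=np.r_[st['tool_pos'][:2],z]-30*X; print('underside',z,'centre',o,'dq',abs(st['dq']).max())
w=lambda x,y,h:o+x*X+y*Y+[0,0,h]
print('pred far corner, block corners',project(c,[w(135,50,14),w(124,32,22),w(100,32,22),w(124,-32,22),w(-60,50,14),w(30,30,42)]).round(0).tolist())
b0,b1=cv2.imread('pics/top0.png').astype(int),cv2.imread('pics/top4.png').astype(int)
for n,(x,y) in dict(reel=(259,133),tape=(106,200),stand=(415,199)).items(): print(n,np.abs(b1-b0)[y-14:y+15,x-14:x+15].mean().round(1))
v=cv2.resize(im[130:340,300:512],(600,594),interpolation=cv2.INTER_CUBIC); cv2.imwrite('pics/c4.png',v)
E
```

```text
underside 119.73400452942167 centre [549.40836137 184.253384   119.73400453] dq 0.0010224666518697512
pred far corner, block corners [[471.0, 157.0], [454.0, 197.0], [406.0, 197.0], [430.0, 309.0], [71.0, 157.0], [257.0, 217.0]]
reel 16.5
tape 18.2
stand 16.2
```

View pics/c4.png

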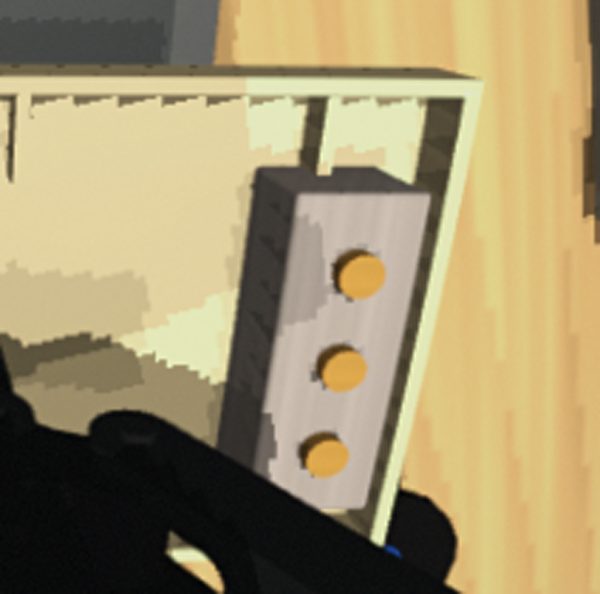

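The observed corners match the prediction within 2 px: rim corner (470,158) against (471,157), and block corners (452,199) and (430,310) against (454,197) and (430,309). The cover is level at about 120 mm, so I hand in.

```bash
python3 -c "
from cell import env
print(env.finish_job())"
```

```text
the job is handed in; nothing more can be done
None
```

I handed the job in with the cover held still by its grab bar at about 40 N. It is level and lengthwise over the middle of the mat, with its underside about 12 cm above the bench and the standoff still in its bay; the reel, tape and iron stand look unmoved in the camera pictures.

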